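Gauge the idler bushes and sort the finished ones

ROBOT

A 7-joint arm with a two-finger parallel gripper is mounted at the origin on the work surface. World frame = base frame: x ahead of the robot, y to its left, z up, the work surface at z = 0. Lengths are in mm, angles in rad, forces in N, time in s.
With the tool pointing down it reaches from about 400 to 925 mm from the base axis. Payload 5.6 kg.
Tool frame: the origin (TCP) lies at the very end of the fingers, on their centre line; the grasp point (between the pads) lies tcp_to_grasp behind it (tcp_to_grasp is the distance from the TCP to the grasp point, in mm); z points along the fingers, y is the line along which they close (so a half turn about z gives the same grasp; the last joint's range is limited). The gripper opens to 85 mm and grips with 20 to 120 N. Pads are 22 mm wide; open, the fingers measure 114 mm over their backs; the gripper's body (76 mm by 85 mm) begins 54 mm behind the grasp point. The pads swing forward as they close: fully open they stand 13 mm farther back than shut.
Start: joints at [-1.39, 0.468, -0.012, 1.603, 0.006, 1.071, -0.056], TCP at [144.3, 633.787, 231.29] pointing down, gripper open.
Joint ranges: [-2.53, 2.53], [-0.31, 2.02], [-1.57, 1.55], [0.28, 2.44], [-1.29, 4.43], [0.15, 1.84], [-2.92, 2.92]. Speed limits (rad/s): [2.57, 2.57, 3.14, 3.14, 3.14, 3.14, 3.14].

INTERFACE

Orientations are given as [roll, pitch, yaw] about the fixed x, y, z axes, in that order (R = Rz(yaw) Ry(pitch) Rx(roll)).
In Python, from workcell import get_state, capture, finish_job, tcp_to_grasp gives the robot as it stands.
- The arm moves only by the shell command python3 -m inch 'ROWS' [FORCE]. ROWS is a JSON object of lists of equal length, an entry for each row: "xyz": the shift along the world's x, y, z in units of 1000 mm (1.0 is 1000 mm), a list of three; "turn": the turn, a rotation vector about the world's x, y, z in units of 120 degrees (1.0 is 120 degrees), a list of three; "hand": the closure, from -1 (fully open) to 1 (shut). In form: {"xyz": [[dx, dy, dz], ...], "turn": [[ax, ay, az], ...], "hand": [hand, ...]}. A call has 1 to 5 rows; each row is the pose to reach, as a shift and turn from the pose commanded when the call began; what a row does not reach only later rows make up. A row lasts 1/12 s, in which the tool goes at most 41.7 mm and 7.16 degrees, less where a joint would pass 70% of its speed; a pose out of reach is approached as far as the arm can. A call with a number of a shift or a turn outside -1 to 1 is refused whole. A call with a gripper value outside its range is refused whole. The fingers move at their own pace and stop on an object; FORCE is the grip in N (left out, the last holds). Time passes only in rows, so rows that repeat a pose let the fingers close. It gives the time, the measured TCP pose, the force, the opening and the grip force at its end, in the units of the state.
- get_state(): the state, without advancing time (a new reading comes with each control period).
- capture(name): name is "scene" or "top" or "wrist"; returns a dict with "frame" (480x640x3 uint8, red, green, blue), "z_map" (480x640 float32, mm along the optical axis (not along the pixel's ray), 0 where there is no reading), "mtx" (3x3 intrinsics, pixels), "dist" ([k1, k2, p1, p2, k3] as OpenCV has them; the pictures are not rectified), "view" (4x4, takes a point from world to camera coordinates). Camera axes: x right, y down, z forward; pixel columns grow to the right and rows downward; lengths in mm; the calibration is good to about 2 mm. A picture is of the moment at which its call begins.
- finish_job(): hands the job in; it is judged then, once.
The state is a dict: "clock": time; "joint_pos": joint angles; "qd": joint speeds; "tau": joint torques, N m; "tool_pos": TCP position; "tool_rot": TCP orientation; "ft_force": force on the tool from outside, world axes, zero at the start; "wrist_torque": the same for the moment, N m; "grip_width": finger opening in mm; "gripper_force": force on a finger pad.
Only numpy, scipy, OpenCV 4.12 (cv2) and the standard library are available. Lean on these libraries where they do the work, as an engineer would, in place of code of your own. Each camera call takes 0.05 s, during which the arm holds its last target. There are 200 camera calls.

TASK

Take the pin gauge from its stand and try it in each of the three bronze bushes in turn, working along the rack from the bush beside the stand; set it down into the recess in the bush's top and feel with a light push whether it goes on down the bore, and never force it. Slip every bush that the gauge goes into over a spigot of the peg tray, right down on the tray, setting it down and not dropping it; leave the bushes that it does not go into where they are in the rack, and put the gauge back fully home in its stand, leaving the other things on the bench alone.

Things in the scene. Friction and masses are not known exactly. Their poses are not given: they have to be found in the camera images.
- rack: fixed aluminium inspection rack, 265 mm long (its y axis), 70 mm wide (its x axis); origin on the bench. Its plate, 14 mm thick, has a row of three round nests 43 mm wide and 8 mm deep (floor 6 mm above the bench) at y = -45, +20 and +85 mm, each holding a bush with 1.5 mm of play all round. At y = -125 mm is the gauge's stand, a block 50 x 50 mm and 45 mm high
- place_1 (a point): point on the axis of the nest beside the gauge stand, level with the top of the bush that stands in it (46 mm above the bench); z up, x and y as the rack's
- place_2 (a point): the same for the middle nest
- place_3 (a point): the same for the nest farthest from the gauge stand
- stand (a point): mouth of the round hole in the gauge's stand, 45 mm above the bench: 21 mm wide, 37 mm deep, in which the gauge stands with its collar resting on the block; z up
- gauge_tip (a point): centre of the lower end of the pin gauge; z points up along it to the handle. Steel, 0.15 kg, 89 mm long: a plain pin 18 mm in diameter and 34 mm long with a square end, a collar 26 mm in diameter and 5 mm thick, a round knurled handle 22 mm in diameter and 50 mm long. A push of 3 to 8 N is enough to feel a fit; over 25 N on a bush counts as forcing it
- gauge_grip (a point): centre of the gauge's handle, 66 mm above its lower end, where to hold it
- bush_a_mid (a point): bronze bush, a sleeve 40 mm in outside diameter, 40 mm long, 0.3 kg, on end in a nest. This point is its centre, 20 mm above its foot; z up the bore. In its top is a recess 24 mm wide, 5 mm deep, ending in a flat step. From there down the bore is finished (19.4 mm, gauge goes in) or undersize (15 mm, gauge stops on the step); which bushes are which, and how many, is to be found out
- bush_b_mid (a point): bronze bush, a sleeve 40 mm in outside diameter, 40 mm long, 0.3 kg, on end in a nest. This point is its centre, 20 mm above its foot; z up the bore. In its top is a recess 24 mm wide, 5 mm deep, ending in a flat step. From there down the bore is finished (19.4 mm, gauge goes in) or undersize (15 mm, gauge stops on the step); which bushes are which, and how many, is to be found out
- bush_c_mid (a point): bronze bush, a sleeve 40 mm in outside diameter, 40 mm long, 0.3 kg, on end in a nest. This point is its centre, 20 mm above its foot; z up the bore. In its top is a recess 24 mm wide, 5 mm deep, ending in a flat step. From there down the bore is finished (19.4 mm, gauge goes in) or undersize (15 mm, gauge stops on the step); which bushes are which, and how many, is to be found out
- tray: fixed grey steel peg tray for finished bushes: a plate 84 mm (its x) by 200 mm (its y), 12 mm thick, origin on the bench under its centre, with three upright spigots in a row along y, 17 mm in diameter and 25 mm high, tapering over the top 6 mm to 11 mm; low end ridges to 22 mm above the bench. A finished bush slips over a spigot, an undersize one does not
- peg_1 (a point): foot of the -y spigot, on its axis at the tray plate's upper surface (12 mm above the bench); z up, x and y as the tray's. A bush that is home has its centre 20 mm above this point
- peg_2 (a point): foot of the middle spigot, on its axis at the tray plate's upper surface (12 mm above the bench); z up, x and y as the tray's. A bush that is home has its centre 20 mm above this point
- peg_3 (a point): foot of the +y spigot, on its axis at the tray plate's upper surface (12 mm above the bench); z up, x and y as the tray's. A bush that is home has its centre 20 mm above this point
- cork_block: cork sanding block 45 x 100 x 28 mm lying beyond the rack, a bystander; origin under its centre
- brass_bar: brass bar 24 x 125 x 12 mm lying beyond the tray, a bystander; origin under its centre
- spanner: steel spanner 190 mm long lying at the far side, a bystander; origin under its centre
- bench_brush: bench brush 220 mm long lying at the far side, a bystander; origin under its centre
- oil_bottle: white plastic bottle, 60 mm in diameter and 150 mm high, at the right, a bystander; origin under its centre
- screw_jar: glass jar, 64 mm in diameter and 85 mm high, at the left, a bystander; origin under its centre
- idler_wheel: grinder idler wheel, 100 mm in diameter and 40 mm high, lying flat at the far side, a bystander; origin under its centre
Things that resemble listed ones, but are neither listed nor needed, are in the scene too. What is shaped like the part that bears bush_a_mid but orange is not meant.

How it is judged:
By the outcome, as a careful person would: the job done as asked, in the order asked, and still so for the second after the job is handed in, with the robot touching nothing.
It also fails if it takes over 72 s, if anything falls off the work surface, if the arm or the gripper's body presses on something with over 40 N, if the wrist force passes 120 N, or if a joint passes its speed limit or range.

## Working session

There is one attempt and no reset: what is moved stays moved. The work goes in short steps, Python scripts to look and compute and a shell command to move; the robot and the scene stay as the last step left them, time stands still between calls to the robot, and variables do not carry over. Pictures are saved under pics/ and viewed, at most 10 in all, crops included, and the job is handed in when it is done.

```bash
mkdir -p pics; ls
cat > h.py <<'E'
from workcell import *
import numpy as np, cv2
def snap(n,f):
    c=capture(n); cv2.imwrite('pics/'+f+'.png',c['frame'][:,:,::-1]); np.savez('pics/'+f+'.npz',**c); return c
def load(f): return np.load('pics/'+f+'.npz')
def ray(c,u,v):
    p=cv2.undistortPoints(np.array([[[u,v]]],float),c['mtx'],c['dist'])[0,0]
    V=np.array(c['view']); R=V[:3,:3]; o=-R.T@V[:3,3]; return o,R.T@np.array([p[0],p[1],1])
def atz(c,u,v,z):
    o,d=ray(c,u,v); return o+d*(z-o[2])/d[2]
def depth(c,u,v):
    o,d=ray(c,u,v); return o+d*np.median(c['z_map'][v-1:v+2,u-1:u+2])
def proj(c,P):
    V=np.array(c['view']); return cv2.projectPoints(np.array([P],float),cv2.Rodrigues(V[:3,:3])[0],V[:3,3],c['mtx'],c['dist'])[0][0,0]
E
python3 - <<'E'
from h import *
snap('top','top1'); snap('scene','sc1')
s=get_state(); print(s, tcp_to_grasp)
E
```

```text
pics
{'clock': 0.1, 'joint_pos': array([-1.38997907,  0.46832724, -0.01156975,  1.60354089,  0.00599267,
        1.07137274, -0.05628771]), 'qd': array([-0.00111545, -0.00099075, -0.00017638, -0.00236614,  0.00070112,
        0.00012356,  0.0014543 ]), 'tau': array([ 6.70499921e-04, -5.33519840e+01,  2.14151951e-02, -2.51965016e+01,
        1.15397520e-02,  4.39432100e-03, -2.04073046e-05]), 'tool_pos': array([144.24058433, 633.28127195, 230.40493245]), 'tool_rot': array([-3.13998330e+00,  1.24387406e-04,  2.91769034e+00]), 'ft_force': array([-0.52033137,  0.67865534,  0.516842  ]), 'wrist_torque': array([-0.00146419,  0.00128542,  0.01592246]), 'gripper_force': 0.0, 'grip_width': 85.633494883854} 18.700000000000003
```

View pics/top1.png

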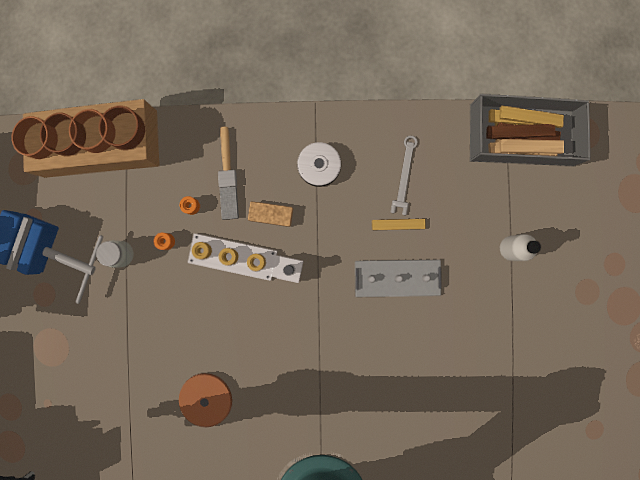

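View pics/sc1.png

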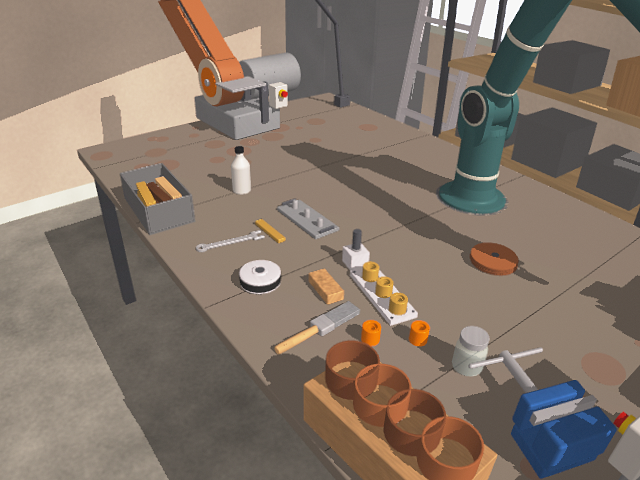

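The top view shows the rack with three bushes at (201,250), (228,257) and (256,262). The gauge in its stand is at (290,268), and the tray pegs are at about (372,278), (400,278) and (428,277). The lookalikes are orange sleeves at (189,205) and (163,241), the brown rings top left, and the idler wheel at (319,163). I choose the three bronze bushes in the white rack.

Run:
```python
from h import *
c=load('top1'); print(proj(c,get_state()['tool_pos']), -c['view'][:3,:3].T@c['view'][:3,3])
for n,u,v,z in [('gauge',289,269,97),('bush near',256,262,46),('mid',228,257,46),('far',201,250,46)]:
    print(n,atz(c,u,v,z).round(1),depth(c,u,v).round(1))
for u in(375,404,432): print(atz(c,u,278,37).round(1),depth(c,u,278).round(1))
for u,v in[(358,266),(437,262),(440,294),(357,296)]: print(atz(c,u,v,22).round(1),depth(c,u,v).round(1))
f=c['frame'][215:305,180:460,::-1]
a=cv2.resize(f[:,:135],None,fx=5.8,fy=5.8,interpolation=cv2.INTER_CUBIC)
cv2.imwrite('pics/crop1.png',a)
```

```text
[ 15.39441625 466.75619154] [ 574.30256866  -15.44580099 1285.42779899]
gauge [550.2  60.1  97. ] [550.2  60.   98.9]
bush near [566.1 138.1  46. ] [565.8 143.6   1.9]
mid [578.4 202.   46. ] [578.5 209.5   3.7]
far [595.3 264.3  46. ] [596.  273.3   6.1]
[ 525.2 -131.3   37. ] [ 524.9 -132.1   28.4]
[ 523.9 -197.5   37. ] [ 522.9 -201.1   12.4]
[ 522.6 -261.7   37. ] [ 521.7 -266.2   14.4]
[552.9 -94.1  22. ] [552.7 -94.7  11.5]
[ 558.7 -277.2   22. ] [ 558.5 -279.6   10.4]
[ 484.7 -282.6   22. ] [ 483.6 -285.7    7.3]
[484.  -90.5  22. ] [483.1 -91.3   9.2]
```

View pics/crop1.png

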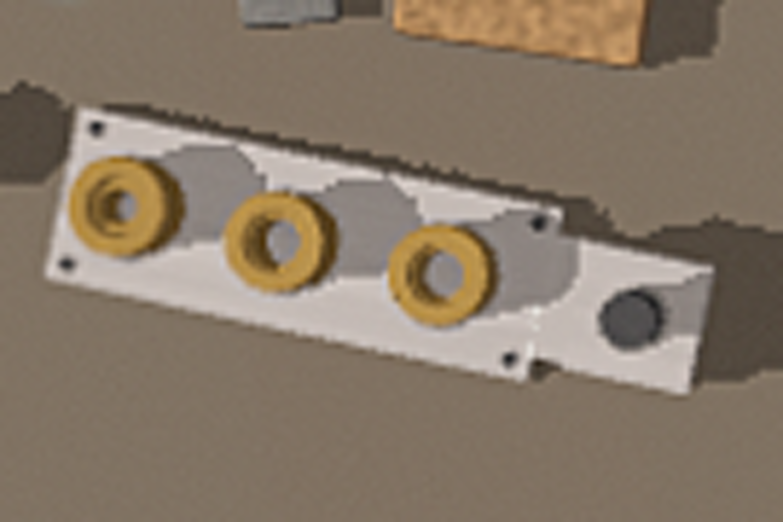

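Crop: bushes at about (256,262), (228,257) and (201,250.5) in the full frame, gauge handle at (289,270). Rack yaw is about -0.227, and spacing is 65 mm as specified. Next I move over the stand, turning -90° so the fingers close across the rack.

```bash
python3 -m inch '{"xyz":[[0.02,-0.028,0],[0.04,-0.056,0],[0.06,-0.084,0],[0.08,-0.112,0],[0.1,-0.14,0]],"turn":[[0,0,-0.0375],[0,0,-0.075],[0,0,-0.1125],[0,0,-0.15],[0,0,-0.1875]],"hand":[-1,-1,-1,-1,-1]}' 40
python3 -m inch '{"xyz":[[0.02,-0.028,0],[0.04,-0.056,0],[0.06,-0.084,0],[0.08,-0.112,0],[0.1,-0.14,0]],"turn":[[0,0,-0.0375],[0,0,-0.075],[0,0,-0.1125],[0,0,-0.15],[0,0,-0.1875]],"hand":[-1,-1,-1,-1,-1]}'
python3 -m inch '{"xyz":[[0.02,-0.028,0],[0.04,-0.056,0],[0.06,-0.084,0],[0.08,-0.112,0],[0.1,-0.14,0]],"turn":[[0,0,-0.0375],[0,0,-0.075],[0,0,-0.1125],[0,0,-0.15],[0,0,-0.1875]],"hand":[-1,-1,-1,-1,-1]}'
python3 -m inch '{"xyz":[[0.02,-0.028,0],[0.04,-0.056,0],[0.06,-0.084,0],[0.08,-0.112,0],[0.1,-0.14,0]],"turn":[[0,0,-0.0375],[0,0,-0.075],[0,0,-0.1125],[0,0,-0.15],[0,0,-0.1875]],"hand":[-1,-1,-1,-1,-1]}'
```

```text
clock: 0.52
tool_pos: [244.9, 492.1, 230.9]
tool_rot: [-3.141, 0.0, 2.521]
ft_force: [1.5, -0.1, 0.7]
grip_width: 84.9
gripper_force: 0.0
clock: 0.93
tool_pos: [344.8, 352.1, 231.1]
tool_rot: [-3.141, 0.0, 2.129]
ft_force: [0.5, 0.7, 0.2]
grip_width: 85.4
gripper_force: 0.0
clock: 1.35
tool_pos: [444.8, 212.2, 231.2]
tool_rot: [-3.141, -0.0, 1.736]
ft_force: [-0.2, 0.1, -0.8]
grip_width: 85.3
gripper_force: 0.0
clock: 1.77
tool_pos: [544.8, 72.4, 231.1]
tool_rot: [-3.141, 0.0, 1.343]
ft_force: [0.5, 0.5, -0.5]
grip_width: 85.4
gripper_force: 0.0
```

Run:
```python
from h import *
c=snap('wrist','w1'); print(c['view'].round(3).tolist(), proj(c,[550,60,100]),proj(c,[566,138,46]))
```

```text
[[0.974, -0.226, -0.001, -514.982], [-0.217, -0.936, 0.278, 149.303], [-0.064, -0.27, -0.961, 433.338], [0.0, 0.0, 0.0, 1.0]] [329.11162771 240.9790795 ] [326.19510837 145.1935063 ]
```

View pics/w1.png

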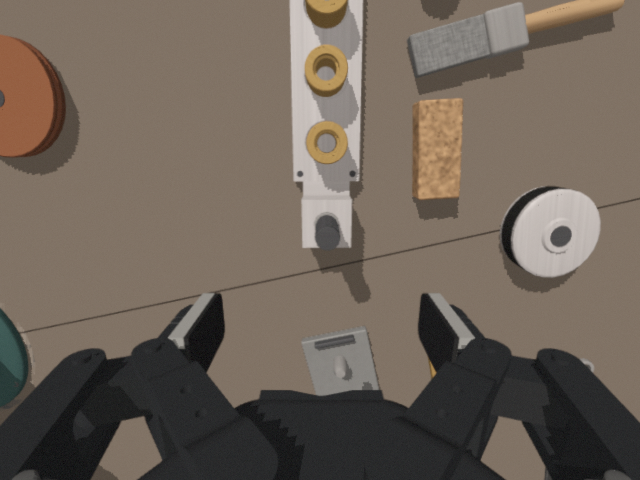

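```bash
cat >> h.py <<'E'
def cloud(c):
    h,w=c['z_map'].shape; v,u=np.mgrid[:h,:w]
    p=cv2.undistortPoints(np.stack([u,v],-1).reshape(-1,1,2).astype(float),c['mtx'],c['dist'])[:,0]
    z=c['z_map'].reshape(-1,1); P=np.hstack([p*z,z]); V=c['view']; return ((P-V[:3,3])@V[:3,:3]).reshape(h,w,3)
def circ(c,P0,zlo,zhi,r):
    P=cloud(c); m=(np.hypot(P[...,0]-P0[0],P[...,1]-P0[1])<r)&(P[...,2]>zlo)&(P[...,2]<zhi)&(c['z_map']>0)
    v,u=np.nonzero(m); q=P[m]; hull=cv2.minEnclosingCircle(q[:,:2].astype(np.float32)); (x,y),R=hull
    return len(q),np.round([x,y,R],1),q[:,:2].mean(0).round(1),round(float(np.median(q[:,2])),1)
E
python3 - <<'E'
from h import *
c=load('w1')
print('gauge top',circ(c,(550,60),93,106,20))
print('stand top',circ(c,(549,60),40,49,40))
for p in[(566,138),(580,202)]: print('bush',circ(c,p,40,51,27))
cv2.imwrite('pics/crop2.png',cv2.resize(c['frame'][20:260,270:390,::-1],None,fx=2.5,fy=2.5,interpolation=cv2.INTER_CUBIC))
E
```

```text
gauge top (537, array([548.6,  62.9,  11.3]), array([548.8,  63.9]), 100.7)
stand top (1607, array([548.1,  63. ,  34.9]), array([549.3,  67.3]), 45.7)
bush (1076, array([566.7, 140.4,  20.1]), array([566.7, 140.4]), 46.3)
bush (1264, array([580.7, 204.7,  20.2]), array([581.1, 205. ]), 46.2)
```

View pics/crop2.png

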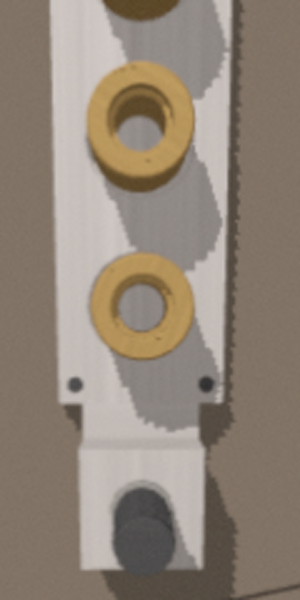

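Enlarged crop confirms it: the dark gauge handle stands in the white block, with plain bronze bushes along the rack. Fitted radii of 11.3 and 20.1 mm match the spec. Next is the grasp of the gauge.

```bash
python3 -m inch '{"xyz":[[0.0038,-0.0095,-0.02],[0.0038,-0.0095,-0.05],[0.0038,-0.0095,-0.08],[0.0038,-0.0095,-0.11],[0.0038,-0.0095,-0.13]],"turn":[[0,0,0],[0,0,0],[0,0,0],[0,0,0],[0,0,0]],"hand":[-1,-1,-1,-1,-1]}' 40
python3 -m inch '{"xyz":[[0,0,-0.015],[0,0,-0.03],[0,0,-0.043],[0,0,-0.043],[0,0,-0.043]],"turn":[[0,0,0],[0,0,0],[0,0,0],[0,0,0],[0,0,0]],"hand":[-1,-1,-1,0.2,0.4]}' 
python3 -m inch '{"xyz":[[0,0,0],[0,0,0],[0,0,0],[0,0,0],[0,0,0]],"turn":[[0,0,0],[0,0,0],[0,0,0],[0,0,0],[0,0,0]],"hand":[0.6,1,1,1,1]}'
python3 -m inch '{"xyz":[[0,0,0],[0,0,0],[0,0,0],[0,0,0],[0,0,0]],"turn":[[0,0,0],[0,0,0],[0,0,0],[0,0,0],[0,0,0]],"hand":[1,1,1,1,1]}'
```

```text
clock: 2.23
tool_pos: [546.3, 64.3, 98.4]
tool_rot: [-3.138, 0.002, 1.347]
ft_force: [0.6, 0.3, -0.2]
grip_width: 85.2
gripper_force: 0.0
clock: 2.65
tool_pos: [547.6, 64.2, 57.8]
tool_rot: [-3.14, 0.001, 1.347]
ft_force: [-0.3, -0.5, 0.3]
grip_width: 63.8
gripper_force: 0.0
clock: 3.07
tool_pos: [548.6, 64.5, 59.3]
tool_rot: [3.14, -0.001, 1.347]
ft_force: [-1.4, 0.5, 5.9]
grip_width: 21.0
gripper_force: 38.9
clock: 3.48
tool_pos: [548.7, 64.5, 59.3]
tool_rot: [3.14, -0.001, 1.347]
ft_force: [-1.5, -0.0, 5.4]
grip_width: 21.2
gripper_force: 38.9
```

```bash
python3 -m inch '{"xyz":[[0,0,0.01],[0,0,0.025],[0,0,0.04],[0,0,0.055],[0,0,0.055]],"turn":[[0,0,0],[0,0,0],[0,0,0],[0,0,0],[0,0,0]],"hand":[1,1,1,1,1]}'
python3 -m inch '{"xyz":[[0.0045,0.0193,0],[0.0181,0.0775,0],[0.0181,0.0775,0],[0.0181,0.0775,0],[0.0181,0.0775,0]],"turn":[[0,0,0],[0,0,0],[0,0,0],[0,0,0],[0,0,0]],"hand":[1,1,1,1,1]}'
python3 -c "
from h import *
c=snap('wrist','w2'); snap('top','t2'); s=get_state(); print(s['tool_pos'],s['ft_force'])
for p in[(566,139),(580.7,204),(595,268)]: print('bush',circ(c,p,42,50,22))
print(proj(c,[566.7,140,60]))
"
```

```text
clock: 3.9
tool_pos: [549.9, 64.4, 116.2]
tool_rot: [3.137, -0.002, 1.347]
ft_force: [1.0, 0.2, -1.2]
grip_width: 20.8
gripper_force: 39.5
clock: 4.32
tool_pos: [565.6, 143.2, 112.5]
tool_rot: [-3.141, 0.001, 1.35]
ft_force: [-0.2, -0.8, -2.8]
grip_width: 21.2
gripper_force: 39.5
[565.6478585  140.54341006 112.76535037] [ 0.26266525 -0.71121392 -1.2977926 ]
bush (1428, array([566.7, 140.5,  20.1]), array([568.4, 146.1]), 46.5)
bush (2262, array([580.8, 204.8,  20.1]), array([581.1, 205.2]), 46.5)
bush (3034, array([595.9, 268.1,  20.4]), array([596. , 267.9]), 46.3)
[322.37997876 264.09889129]
```

View pics/w2.png

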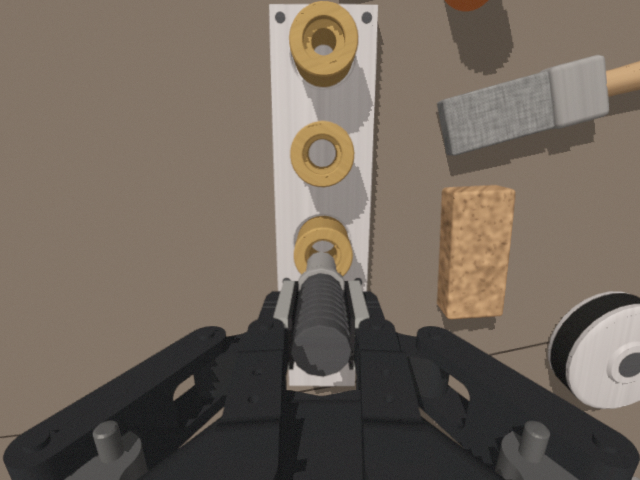

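Wrist view shows the gauge held upright, with the pin end at about (321,262) in front of bush 1 at (322,255), and bush 2 at (322,153) and bush 3 at (323,40). Next I fit the pin axis from depth.

```bash
cat >> h.py <<'E'
from scipy.optimize import least_squares
def cyl(c,P0,zlo,zhi,r,R):
    P=cloud(c); m=(np.hypot(P[...,0]-P0[0],P[...,1]-P0[1])<R)&(P[...,2]>zlo)&(P[...,2]<zhi)&(c['z_map']>0)
    q=P[m]; z0=(zlo+zhi)/2
    f=lambda p:np.hypot(q[:,0]-p[0]-p[2]*(q[:,2]-z0),q[:,1]-p[1]-p[3]*(q[:,2]-z0))-r
    s=least_squares(f,[P0[0],P0[1],0,0],loss='soft_l1'); return len(q),s.x.round(3),q[:,2].min().round(1),np.sqrt(np.mean(s.fun**2)).round(2)
E
python3 - <<'E'
from h import *
for i in range(2):
    c=capture('wrist'); print(get_state()['tool_pos'].round(1),cyl(c,(566.7,140.5),58,94,9,12),circ(c,(580.8,204.8),42,50,22)[1],proj(c,[566.7,140.5,65]))
    P=cloud(c); print([P[v,322].round(1).tolist() for v in range(244,300,5)])
E
```

```text
[565.8 140.2 112.9] (362, array([5.65772e+02, 1.38529e+02, 1.00000e-02, 6.00000e-03]), np.float64(65.2), np.float64(0.2)) [580.7 205.1  20.1] [321.19153783 262.11435646]
[[565.9, 134.2, 6.5], [565.1, 130.7, 8.2], [568.7, 147.0, 69.4], [568.7, 147.1, 78.5], [568.6, 147.0, 86.3], [569.5, 150.8, 103.9], [569.1, 148.9, 105.7], [569.2, 149.8, 113.8], [569.1, 149.3, 118.3], [569.0, 148.9, 122.8], [569.0, 148.9, 127.8], [569.0, 148.9, 132.6]]
[566.  140.1 113.1] (358, array([5.65883e+02, 1.38194e+02, 4.00000e-03, 6.00000e-03]), np.float64(65.2), np.float64(0.21)) [580.8 204.8  20. ] [320.83476857 261.53656678]
[[566.1, 134.0, 7.1], [565.2, 130.4, 8.6], [568.9, 146.7, 70.0], [568.9, 147.1, 79.9], [568.8, 146.8, 87.0], [569.6, 150.2, 103.3], [569.2, 148.4, 105.4], [569.4, 149.7, 114.7], [569.4, 149.5, 119.8], [569.2, 148.6, 123.0], [569.2, 148.6, 128.1], [569.2, 148.8, 133.3]]
```

```bash
python3 -m inch '{"xyz":[[0.0009,0.0021,-0.004],[0.0009,0.0021,-0.010],[0.0009,0.0021,-0.015],[0.0009,0.0021,-0.015],[0.0009,0.0021,-0.015]],"turn":[[0,0,0],[0,0,0],[0,0,0],[0,0,0],[0,0,0]],"hand":[1,1,1,1,1]}'
python3 -c "
from h import *
c=capture('wrist'); print(get_state()['tool_pos'].round(1),get_state()['ft_force'],cyl(c,(566.7,140.5),55,80,9,12),circ(c,(580.8,204.8),42,50,22)[1])"
python3 -m inch '{"xyz":[[0,0,-0.002],[0,0,-0.004],[0,0,-0.006],[0,0,-0.007],[0,0,-0.007]],"turn":[[0,0,0],[0,0,0],[0,0,0],[0,0,0],[0,0,0]],"hand":[1,1,1,1,1]}'
python3 -m inch '{"xyz":[[0,0,-0.0005],[0,0,-0.001],[0,0,-0.0015],[0,0,-0.002],[0,0,-0.002]],"turn":[[0,0,0],[0,0,0],[0,0,0],[0,0,0],[0,0,0]],"hand":[1,1,1,1,1]}'
```

```text
clock: 4.93
tool_pos: [566.7, 143.6, 97.6]
tool_rot: [-3.141, 0.001, 1.347]
ft_force: [0.3, -0.2, -1.6]
grip_width: 20.9
gripper_force: 39.5
[567.  143.6  98. ] [-0.81766605 -0.16287128 -1.8109398 ] (293, array([5.66847e+02, 1.41571e+02, 1.10000e-02, 8.00000e-03]), np.float64(55.1), np.float64(0.2)) [580.9 204.9  20. ]
clock: 5.4
tool_pos: [566.9, 143.9, 91.0]
tool_rot: [-3.141, 0.0, 1.347]
ft_force: [0.1, -1.1, -0.8]
grip_width: 20.9
gripper_force: 39.5
clock: 5.82
tool_pos: [567.2, 143.9, 89.4]
tool_rot: [3.141, -0.0, 1.347]
ft_force: [0.2, 0.2, -1.2]
grip_width: 21.1
gripper_force: 39.6
```

```bash
python3 -m inch '{"xyz":[[0,-0.0005,0],[0,-0.001,0],[0,-0.001,0],[0,-0.001,-0.0005],[0,-0.001,-0.001]],"turn":[[0,0,0],[0,0,0],[0,0,0],[0,0,0],[0,0,0]],"hand":[1,1,1,1,1]}'
python3 -m inch '{"xyz":[[0,0,-0.0005],[0,0,-0.0008],[0,0,-0.001],[0,0,-0.001],[0,0,-0.001]],"turn":[[0,0,0],[0,0,0],[0,0,0],[0,0,0],[0,0,0]],"hand":[1,1,1,1,1]}'
```

```text
clock: 6.23
tool_pos: [567.0, 142.8, 88.2]
tool_rot: [-3.142, 0.0, 1.347]
ft_force: [-0.4, -0.6, -2.3]
grip_width: 20.7
gripper_force: 39.6
clock: 6.65
tool_pos: [567.0, 142.8, 87.2]
tool_rot: [-3.141, 0.0, 1.347]
ft_force: [1.0, -0.2, -1.4]
grip_width: 20.9
gripper_force: 39.5
```

```bash
python3 -m inch '{"xyz":[[0,0,-0.0005],[0,0,-0.001],[0,0,-0.0015],[0,0,-0.002],[0,0,-0.002]],"turn":[[0,0,0],[0,0,0],[0,0,0],[0,0,0],[0,0,0]],"hand":[1,1,1,1,1]}'
```

```text
clock: 7.07
tool_pos: [567.0, 142.8, 85.2]
tool_rot: [-3.142, 0.0, 1.347]
ft_force: [0.1, -0.8, -1.3]
grip_width: 20.7
gripper_force: 39.5
```

```bash
python3 -m inch '{"xyz":[[0,0,-0.001],[0,0,-0.002],[0,0,-0.003],[0,0,-0.004],[0,0,-0.004]],"turn":[[0,0,0],[0,0,0],[0,0,0],[0,0,0],[0,0,0]],"hand":[1,1,1,1,1]}'
python3 -m inch '{"xyz":[[0,0,-0.002],[0,0,-0.004],[0,0,-0.006],[0,0,-0.008],[0,0,-0.008]],"turn":[[0,0,0],[0,0,0],[0,0,0],[0,0,0],[0,0,0]],"hand":[1,1,1,1,1]}'
```

```text
clock: 7.48
tool_pos: [567.0, 142.9, 81.0]
tool_rot: [-3.141, 0.0, 1.347]
ft_force: [0.3, 0.1, -1.5]
grip_width: 21.1
gripper_force: 39.5
clock: 7.9
tool_pos: [566.9, 142.9, 72.8]
tool_rot: [-3.141, 0.0, 1.347]
ft_force: [-0.9, 0.3, -1.8]
grip_width: 21.2
gripper_force: 39.5
```

```bash
python3 -m inch '{"xyz":[[0,0,0.01],[0,0,0.025],[0,0,0.04],[0,0,0.04],[0.003,0.013,0.04]],"turn":[[0,0,0],[0,0,0],[0,0,0],[0,0,0],[0,0,0]],"hand":[1,1,1,1,1]}'
python3 -m inch '{"xyz":[[0.0045,0.0205,0],[0.009,0.0405,0],[0.011,0.0512,0],[0.011,0.0512,0],[0.011,0.0512,0]],"turn":[[0,0,0],[0,0,0],[0,0,0],[0,0,0],[0,0,0]],"hand":[1,1,1,1,1]}'
python3 -m inch '{"xyz":[[0,0,-0.005],[0,0,-0.010],[0,0,-0.015],[0,0,-0.015],[0,0,-0.015]],"turn":[[0,0,0],[0,0,0],[0,0,0],[0,0,0],[0,0,0]],"hand":[1,1,1,1,1]}'
python3 -c "
from h import *
c=capture('wrist'); print(get_state()['tool_pos'].round(1),get_state()['ft_force'],cyl(c,(580.8,205),55,80,9,12),circ(c,(595.9,268),42,50,22)[1],circ(c,(580.8,204.8),42,50,22))"
```

```text
clock: 8.32
tool_pos: [570.8, 153.6, 114.6]
tool_rot: [3.14, -0.0, 1.343]
ft_force: [-0.5, -1.0, -1.0]
grip_width: 20.9
gripper_force: 39.4
clock: 8.73
tool_pos: [580.5, 207.5, 112.4]
tool_rot: [-3.141, 0.001, 1.348]
ft_force: [0.2, -0.6, -1.3]
grip_width: 20.8
gripper_force: 39.4
clock: 9.15
tool_pos: [580.8, 206.3, 97.7]
tool_rot: [-3.141, 0.001, 1.346]
ft_force: [0.4, -0.9, -0.6]
grip_width: 21.0
gripper_force: 39.4
[581.1 206.6  98.1] [-0.35327058  0.02310411 -0.39070247] (299, array([5.80929e+02, 2.04300e+02, 9.00000e-03, 5.00000e-03]), np.float64(55.0), np.float64(0.2)) [595.8 267.7  20.1] (1545, array([580.6, 205.2,  20. ]), array([582.1, 211.7]), 46.5)
```

```bash
python3 -m inch '{"xyz":[[0,0.0003,-0.002],[0,0.0003,-0.004],[0,0.0003,-0.006],[0,0.0003,-0.007],[0,0.0003,-0.007]],"turn":[[0,0,0],[0,0,0],[0,0,0],[0,0,0],[0,0,0]],"hand":[1,1,1,1,1]}'
python3 -m inch '{"xyz":[[0,0,-0.0005],[0,0,-0.001],[0,0,-0.0015],[0,0,-0.002],[0,0,-0.002]],"turn":[[0,0,0],[0,0,0],[0,0,0],[0,0,0],[0,0,0]],"hand":[1,1,1,1,1]}'
python3 -m inch '{"xyz":[[0,0,-0.0003],[0,0,-0.0006],[0,0,-0.001],[0,0,-0.001],[0,0,-0.001]],"turn":[[0,0,0],[0,0,0],[0,0,0],[0,0,0],[0,0,0]],"hand":[1,1,1,1,1]}'
```

```text
clock: 9.62
tool_pos: [580.9, 207.4, 91.0]
tool_rot: [-3.141, 0.0, 1.347]
ft_force: [0.2, 0.3, -0.9]
grip_width: 21.3
gripper_force: 39.4
clock: 10.03
tool_pos: [581.0, 207.4, 89.2]
tool_rot: [-3.142, 0.0, 1.347]
ft_force: [-0.2, 0.0, -2.0]
grip_width: 20.9
gripper_force: 39.4
clock: 10.45
tool_pos: [581.0, 207.3, 88.2]
tool_rot: [-3.142, 0.0, 1.347]
ft_force: [1.0, -1.1, -1.3]
grip_width: 20.9
gripper_force: 39.4
```

```bash
python3 -m inch '{"xyz":[[0,0,-0.0003],[0,0,-0.0006],[0,0,-0.001],[0,0,-0.001],[0,0,-0.001]],"turn":[[0,0,0],[0,0,0],[0,0,0],[0,0,0],[0,0,0]],"hand":[1,1,1,1,1]}'
python3 -m inch '{"xyz":[[0,0,-0.0003],[0,0,-0.0006],[0,0,-0.001],[0,0,-0.001],[0,0,-0.001]],"turn":[[0,0,0],[0,0,0],[0,0,0],[0,0,0],[0,0,0]],"hand":[1,1,1,1,1]}'
```

```text
clock: 10.87
tool_pos: [581.1, 207.3, 87.2]
tool_rot: [-3.142, 0.0, 1.347]
ft_force: [-0.3, -1.4, -1.0]
grip_width: 21.3
gripper_force: 39.4
clock: 11.28
tool_pos: [581.0, 207.4, 86.2]
tool_rot: [-3.142, 0.0, 1.347]
ft_force: [0.3, 0.0, -0.8]
grip_width: 20.7
gripper_force: 39.4
```

```bash
python3 -m inch '{"xyz":[[0,0,-0.0005],[0,0,-0.001],[0,0,-0.0015],[0,0,-0.002],[0,0,-0.002]],"turn":[[0,0,0],[0,0,0],[0,0,0],[0,0,0],[0,0,0]],"hand":[1,1,1,1,1]}'
```

```text
clock: 11.7
tool_pos: [581.1, 207.4, 84.2]
tool_rot: [-3.142, 0.0, 1.347]
ft_force: [-0.7, -1.6, -1.9]
grip_width: 21.0
gripper_force: 39.5
```

```bash
python3 -m inch '{"xyz":[[0,0,-0.001],[0,0,-0.002],[0,0,-0.003],[0,0,-0.004],[0,0,-0.004]],"turn":[[0,0,0],[0,0,0],[0,0,0],[0,0,0],[0,0,0]],"hand":[1,1,1,1,1]}'
python3 -m inch '{"xyz":[[0,0,-0.002],[0,0,-0.004],[0,0,-0.006],[0,0,-0.007],[0,0,-0.007]],"turn":[[0,0,0],[0,0,0],[0,0,0],[0,0,0],[0,0,0]],"hand":[1,1,1,1,1]}'
python3 -m inch '{"xyz":[[0,0,0.01],[0,0,0.025],[0,0,0.04],[0,0,0.04],[0.003,0.013,0.04]],"turn":[[0,0,0],[0,0,0],[0,0,0],[0,0,0],[0,0,0]],"hand":[1,1,1,1,1]}'
python3 -m inch '{"xyz":[[0.0045,0.0205,0],[0.009,0.0405,0],[0.012,0.0498,0],[0.012,0.0498,0],[0.012,0.0498,0]],"turn":[[0,0,0],[0,0,0],[0,0,0],[0,0,0],[0,0,0]],"hand":[1,1,1,1,1]}'
python3 -m inch '{"xyz":[[0,0,-0.005],[0,0,-0.010],[0,0,-0.015],[0,0,-0.015],[0,0,-0.015]],"turn":[[0,0,0],[0,0,0],[0,0,0],[0,0,0],[0,0,0]],"hand":[1,1,1,1,1]}'
python3 -c "
from h import *
c=capture('wrist'); print(get_state()['tool_pos'].round(1),get_state()['ft_force'],cyl(c,(596,268),55,80,9,12),circ(c,(595.9,268),42,50,22)[1])"
```

```text
clock: 12.12
tool_pos: [581.0, 207.3, 80.0]
tool_rot: [-3.142, 0.0, 1.347]
ft_force: [-1.4, -0.2, -1.6]
grip_width: 20.8
gripper_force: 39.5
clock: 12.53
tool_pos: [581.0, 207.4, 72.9]
tool_rot: [-3.142, 0.0, 1.347]
ft_force: [-0.6, -0.8, -1.4]
grip_width: 21.1
gripper_force: 39.5
clock: 12.95
tool_pos: [585.0, 218.0, 114.7]
tool_rot: [3.14, -0.0, 1.343]
ft_force: [0.2, -0.8, -1.9]
grip_width: 21.3
gripper_force: 39.4
clock: 13.37
tool_pos: [595.6, 270.3, 112.4]
tool_rot: [-3.141, 0.002, 1.348]
ft_force: [0.8, -0.5, -1.2]
grip_width: 20.8
gripper_force: 39.4
clock: 13.78
tool_pos: [595.8, 269.4, 97.7]
tool_rot: [-3.141, 0.001, 1.346]
ft_force: [0.4, -0.0, -1.5]
grip_width: 21.2
gripper_force: 39.4
[596.1 269.7  98.1] [-0.38254903 -0.93382598 -0.76502267] (290, array([ 5.95898e+02,  2.67428e+02,  9.00000e-03, -1.00000e-03]), np.float64(55.3), np.float64(0.2)) [595.7 268.   20.1]
```

```bash
python3 -m inch '{"xyz":[[0,0,-0.002],[0,0,-0.004],[0,0,-0.006],[0,0,-0.007],[0,0,-0.007]],"turn":[[0,0,0],[0,0,0],[0,0,0],[0,0,0],[0,0,0]],"hand":[1,1,1,1,1]}'
python3 -m inch '{"xyz":[[0,0,-0.0005],[0,0,-0.001],[0,0,-0.0015],[0,0,-0.002],[0,0,-0.002]],"turn":[[0,0,0],[0,0,0],[0,0,0],[0,0,0],[0,0,0]],"hand":[1,1,1,1,1]}'
python3 -m inch '{"xyz":[[0,0,-0.0003],[0,0,-0.0006],[0,0,-0.001],[0,0,-0.001],[0,0,-0.001]],"turn":[[0,0,0],[0,0,0],[0,0,0],[0,0,0],[0,0,0]],"hand":[1,1,1,1,1]}'
```

```text
clock: 14.25
tool_pos: [595.9, 270.1, 91.0]
tool_rot: [-3.141, 0.0, 1.347]
ft_force: [0.6, -1.0, -0.6]
grip_width: 21.3
gripper_force: 39.4
clock: 14.67
tool_pos: [596.2, 270.2, 89.4]
tool_rot: [3.141, -0.0, 1.347]
ft_force: [0.8, 0.6, -1.2]
grip_width: 21.0
gripper_force: 39.7
clock: 15.08
tool_pos: [596.3, 270.3, 89.3]
tool_rot: [3.141, -0.001, 1.347]
ft_force: [-2.3, -0.3, 5.6]
grip_width: 20.7
gripper_force: 40.3
```

Contact is at the step with about 6 N. I'll check with a small sideways search under the light push, to rule out misalignment.

```bash
python3 -m inch '{"xyz":[[0.0005,0,0],[0.001,0,0],[0.001,0,0],[0.0007,0.0007,0],[0,0.001,0]],"turn":[[0,0,0],[0,0,0],[0,0,0],[0,0,0],[0,0,0]],"hand":[1,1,1,1,1]}'
python3 -m inch '{"xyz":[[-0.0007,-0.0003,0],[-0.001,-0.001,0],[-0.001,-0.001,0],[-0.0007,-0.0017,0],[0,-0.002,0]],"turn":[[0,0,0],[0,0,0],[0,0,0],[0,0,0],[0,0,0]],"hand":[1,1,1,1,1]}'
python3 -m inch '{"xyz":[[0,0.0005,0],[0,0.001,0],[0,0.001,0],[0,0.001,0],[0,0.001,0]],"turn":[[0,0,0],[0,0,0],[0,0,0],[0,0,0],[0,0,0]],"hand":[1,1,1,1,1]}'
```

```text
clock: 15.5
tool_pos: [596.4, 270.6, 89.3]
tool_rot: [3.141, 0.0, 1.347]
ft_force: [-1.8, -2.9, 5.6]
grip_width: 21.0
gripper_force: 40.2
clock: 15.92
tool_pos: [596.3, 270.0, 89.3]
tool_rot: [3.141, -0.002, 1.347]
ft_force: [-3.6, 0.6, 8.0]
grip_width: 21.2
gripper_force: 40.4
clock: 16.33
tool_pos: [596.3, 270.4, 89.3]
tool_rot: [3.141, -0.001, 1.347]
ft_force: [-2.1, -1.5, 8.4]
grip_width: 21.0
gripper_force: 40.4
```

```bash
python3 -c "
from h import *
c=load('w2'); cv2.imwrite('pics/crop3.png',cv2.resize(c['frame'][0:200,280:370,::-1],None,fx=3,fy=3,interpolation=cv2.INTER_CUBIC))"
```

```text
(no output)
```

View pics/crop3.png

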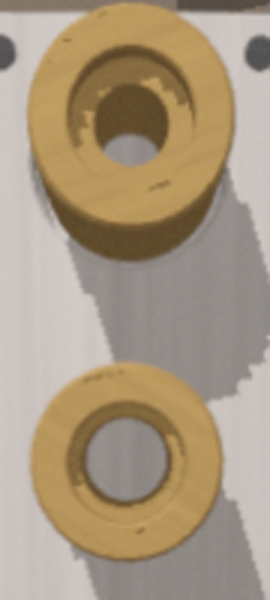

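Crop: bush 3's bore (132,125) is about 15 mm wide with a broad step, and bush 2's (127,460) is about 19.4 mm. So bush 3 is undersize, and bushes 1 and 2 are finished. Now I return the gauge.

```bash
python3 -m inch '{"xyz":[[0,0,0.01],[0,0,0.028],[-0.0018,-0.0074,0.028],[-0.0068,-0.0294,0.028],[-0.0128,-0.0554,0.028]],"turn":[[0,0,0],[0,0,0],[0,0,0],[0,0,0],[0,0,0]],"hand":[1,1,1,1,1]}'
python3 -m inch '{"xyz":[[-0.008,-0.034,0],[-0.016,-0.068,0],[-0.024,-0.102,0],[-0.03,-0.13,0],[-0.035,-0.15,0]],"turn":[[0,0,0],[0,0,0],[0,0,0],[0,0,0],[0,0,0]],"hand":[1,1,1,1,1]}'
python3 -m inch '{"xyz":[[0,0,-0.004],[0,0,-0.01],[0,0,-0.012],[0,0,-0.012],[0,0,-0.012]],"turn":[[0,0,0],[0,0,0],[0,0,0],[0,0,0],[0,0,0]],"hand":[1,1,1,1,1]}'
python3 -c "
from h import *
c=snap('wrist','w3'); print(get_state()['tool_pos'].round(1),get_state()['ft_force'],cyl(c,(548.3,63),60,86,9,12),circ(c,(548.3,63),42,49,40),circ(c,(566.7,140.5),42,50,22)[1])
P=cloud(c); m=(np.abs(P[...,2]-45.5)<2.5)&(np.hypot(P[...,0]-548.3,P[...,1]-63)<38); q=P[m][:,:2]
R=c['view'][0,:2]/np.linalg.norm(c['view'][0,:2]); a=np.array([0.974,-0.226]); b=np.array([0.226,0.974])
print([np.percentile(q@d-np.array([548.3,63])@d,[0.5,99.5]).round(1) for d in(a,b)])
cv2.imwrite('pics/crop4.png',cv2.resize(c['frame'][180:420,220:420,::-1],None,fx=2.5,fy=2.5,interpolation=cv2.INTER_CUBIC))"
```

```text
clock: 16.75
tool_pos: [582.7, 215.8, 115.8]
tool_rot: [3.141, -0.001, 1.351]
ft_force: [-0.3, -1.6, -2.0]
grip_width: 20.6
gripper_force: 39.5
clock: 17.17
tool_pos: [546.9, 60.8, 115.9]
tool_rot: [-3.141, 0.001, 1.343]
ft_force: [0.7, 0.2, -2.2]
grip_width: 21.0
gripper_force: 39.5
clock: 17.58
tool_pos: [548.2, 66.0, 103.7]
tool_rot: [-3.141, 0.0, 1.349]
ft_force: [1.0, 0.4, -0.6]
grip_width: 20.8
gripper_force: 39.5
[548.4  65.9 104. ] [ 0.92613126 -0.83748495 -1.71234735] (306, array([5.48256e+02, 6.41120e+01, 1.00000e-03, 4.00000e-03]), np.float64(60.1), np.float64(0.2)) (3452, array([550. ,  68.3,  31.5]), array([551. ,  72.2]), 45.7) [566.7 140.6  20.1]
[array([-24.4,  25.3]), array([-13.,  25.])]
```

View pics/crop4.png

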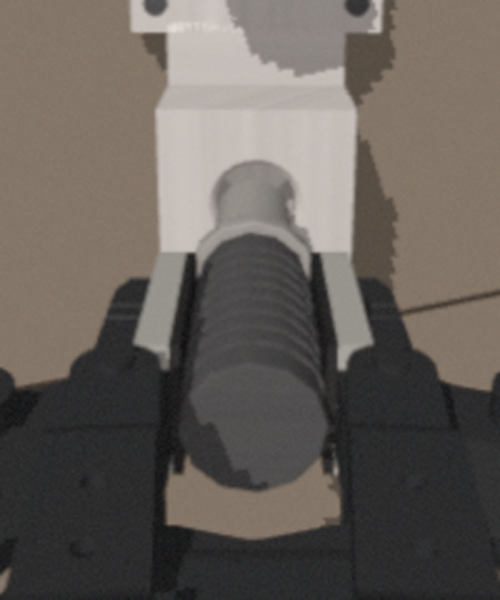

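Crop: the pin stands over the hole at crop (255,190), with the block's edges symmetric about it. x needs +0.4 mm. Lowering.

```bash
python3 -m inch '{"xyz":[[0.0004,0,-0.003],[0.0004,0,-0.006],[0.0004,0,-0.006],[0.0004,0,-0.006],[0.0004,0,-0.006]],"turn":[[0,0,0],[0,0,0],[0,0,0],[0,0,0],[0,0,0]],"hand":[1,1,1,1,1]}'
python3 -m inch '{"xyz":[[0,0,-0.0015],[0,0,-0.003],[0,0,-0.0045],[0,0,-0.006],[0,0,-0.006]],"turn":[[0,0,0],[0,0,0],[0,0,0],[0,0,0],[0,0,0]],"hand":[1,1,1,1,1]}'
```

```text
clock: 18.05
tool_pos: [548.7, 64.8, 98.3]
tool_rot: [3.142, 0.0, 1.347]
ft_force: [-0.2, -0.1, -1.3]
grip_width: 21.1
gripper_force: 39.5
clock: 18.47
tool_pos: [548.5, 64.7, 91.9]
tool_rot: [-3.141, 0.0, 1.347]
ft_force: [-0.6, 0.7, -1.2]
grip_width: 21.1
gripper_force: 39.5
```

In the hole and moving freely; continuing.

```bash
python3 -m inch '{"xyz":[[0,0,-0.005],[0,0,-0.01],[0,0,-0.015],[0,0,-0.02],[0,0,-0.02]],"turn":[[0,0,0],[0,0,0],[0,0,0],[0,0,0],[0,0,0]],"hand":[1,1,1,1,1]}'
python3 -m inch '{"xyz":[[0,0,-0.003],[0,0,-0.006],[0,0,-0.009],[0,0,-0.011],[0,0,-0.011]],"turn":[[0,0,0],[0,0,0],[0,0,0],[0,0,0],[0,0,0]],"hand":[1,1,1,1,1]}'
python3 -m inch '{"xyz":[[0,0,-0.0005],[0,0,-0.001],[0,0,-0.0015],[0,0,-0.002],[0,0,-0.002]],"turn":[[0,0,0],[0,0,0],[0,0,0],[0,0,0],[0,0,0]],"hand":[1,1,1,1,1]}'
```

```text
clock: 18.88
tool_pos: [547.8, 64.7, 71.0]
tool_rot: [-3.14, 0.001, 1.347]
ft_force: [0.2, -0.4, -0.4]
grip_width: 20.9
gripper_force: 39.5
clock: 19.3
tool_pos: [548.5, 64.8, 60.9]
tool_rot: [-3.141, 0.0, 1.347]
ft_force: [0.5, 0.1, -0.9]
grip_width: 21.0
gripper_force: 39.5
clock: 19.72
tool_pos: [548.8, 64.8, 59.4]
tool_rot: [3.141, -0.0, 1.347]
ft_force: [-0.1, -0.2, -1.5]
grip_width: 21.2
gripper_force: 39.6
```

```bash
python3 -m inch '{"xyz":[[0,0,-0.0005],[0,0,-0.001],[0,0,-0.001],[0,0,-0.001],[0,0,-0.001]],"turn":[[0,0,0],[0,0,0],[0,0,0],[0,0,0],[0,0,0]],"hand":[1,1,1,1,1]}'
python3 -m inch '{"xyz":[[0,0,0],[0,0,0],[0,0,0],[0,0,0],[0,0,0]],"turn":[[0,0,0],[0,0,0],[0,0,0],[0,0,0],[0,0,0]],"hand":[0.6,0.2,-0.2,-0.6,-1]}'
python3 -m inch '{"xyz":[[0,0,0],[0,0,0],[0,0,0.002],[0,0,0.02],[0,0,0.05]],"turn":[[0,0,0],[0,0,0],[0,0,0],[0,0,0],[0,0,0]],"hand":[-1,-1,-1,-1,-1]}'
python3 -m inch '{"xyz":[[0,0,0.03],[0,0,0.06],[0.004,0.018,0.08],[0.011,0.048,0.09],[0.0183,0.0755,0.09]],"turn":[[0,0,0],[0,0,0],[0,0,0],[0,0,0],[0,0,0]],"hand":[-1,-1,-1,-1,-1]}'
python3 -m inch '{"xyz":[[0,0,0],[0,0,0],[0,0,0],[0,0,0],[0,0,0]],"turn":[[0,0,0],[0,0,0],[0,0,0],[0,0,0],[0,0,0]],"hand":[-1,-1,-1,-1,-1]}'
python3 -c "
from h import *
c=snap('wrist','w4'); print(get_state()['tool_pos'].round(1))
for p in[(566.7,140.5),(580.8,205),(595.9,268)]: print(circ(c,p,42,50,22))
c=capture('top'); print(circ(c,(549.8,61),92,106,20))"
```

```text
clock: 20.13
tool_pos: [548.8, 64.8, 59.3]
tool_rot: [3.142, -0.001, 1.347]
ft_force: [-3.3, -0.9, 8.5]
grip_width: 20.9
gripper_force: 40.7
clock: 20.55
tool_pos: [548.7, 64.8, 58.2]
tool_rot: [3.142, 0.0, 1.347]
ft_force: [-0.3, 0.5, -0.2]
grip_width: 68.3
gripper_force: 0.0
clock: 20.97
tool_pos: [546.4, 64.4, 106.4]
tool_rot: [-3.136, 0.003, 1.347]
ft_force: [0.1, 0.4, -0.9]
grip_width: 85.0
gripper_force: 0.0
clock: 21.38
tool_pos: [568.9, 141.1, 201.9]
tool_rot: [3.137, -0.004, 1.345]
ft_force: [0.1, 0.8, 0.2]
grip_width: 85.4
gripper_force: 0.0
clock: 21.8
tool_pos: [566.8, 138.8, 198.1]
tool_rot: [-3.141, 0.001, 1.345]
ft_force: [0.1, 0.2, 1.4]
grip_width: 85.3
gripper_force: 0.0
[566.9 139.  198.2]
(1040, array([566.1, 140.5,  20.2]), array([566.4, 141. ]), 46.5)
(1148, array([580.8, 204.9,  20.1]), array([581. , 204.9]), 46.5)
(1447, array([596. , 267.7,  20.2]), array([595.9, 267.9]), 46.3)
(85, array([548. ,  62.6,  11. ]), array([548. ,  62.4]), 99.5)
```

```bash
python3 -m inch '{"xyz":[[-0.0006,0.0002,-0.03],[-0.0006,0.0002,-0.06],[-0.0006,0.0002,-0.09],[-0.0006,0.0002,-0.12],[-0.0006,0.0002,-0.145]],"turn":[[0,0,0],[0,0,0],[0,0,0],[0,0,0],[0,0,0]],"hand":[-1,-1,-1,-1,-1]}' 60
python3 -m inch '{"xyz":[[0,0,-0.01],[0,0,-0.02],[0,0,-0.028],[0,0,-0.033],[0,0,-0.036]],"turn":[[0,0,0],[0,0,0],[0,0,0],[0,0,0],[0,0,0]],"hand":[-1,-1,-1,-1,-1]}'
python3 -m inch '{"xyz":[[0,0,0],[0,0,0],[0,0,0],[0,0,0],[0,0,0]],"turn":[[0,0,0],[0,0,0],[0,0,0],[0,0,0],[0,0,0]],"hand":[-0.4,0,0.2,0.4,0.6]}'
python3 -m inch '{"xyz":[[0,0,0],[0,0,0],[0,0,0],[0,0,0],[0,0,0]],"turn":[[0,0,0],[0,0,0],[0,0,0],[0,0,0],[0,0,0]],"hand":[1,1,1,1,1]}'
```

```text
clock: 22.32
tool_pos: [565.8, 139.8, 51.4]
tool_rot: [-3.141, 0.001, 1.346]
ft_force: [0.6, 0.4, 0.2]
grip_width: 85.7
gripper_force: 0.0
clock: 22.73
tool_pos: [566.9, 140.6, 17.6]
tool_rot: [3.141, -0.001, 1.347]
ft_force: [0.3, -0.5, -0.5]
grip_width: 85.8
gripper_force: 0.0
clock: 23.15
tool_pos: [567.0, 140.8, 18.3]
tool_rot: [3.141, -0.001, 1.347]
ft_force: [-1.0, -0.2, 5.5]
grip_width: 38.2
gripper_force: 60.5
clock: 23.57
tool_pos: [567.0, 140.8, 18.3]
tool_rot: [3.141, -0.001, 1.347]
ft_force: [-1.7, 0.8, 5.9]
grip_width: 38.0
gripper_force: 60.5
```

```bash
python3 -m inch '{"xyz":[[0,0,0.01],[0,0,0.035],[0,0,0.07],[0,0,0.1],[0,0,0.132]],"turn":[[0,0,0],[0,0,0],[0,0,0],[0,0,0],[0,0,0]],"hand":[1,1,1,1,1]}'
python3 -m inch '{"xyz":[[-0.004,-0.03,0],[-0.008,-0.065,0],[-0.013,-0.1,0],[-0.017,-0.135,0],[-0.021,-0.17,0]],"turn":[[0,0,0],[0,0,0],[0,0,0],[0,0,0],[0,0,0]],"hand":[1,1,1,1,1]}'
python3 -m inch '{"xyz":[[-0.004,-0.035,0],[-0.008,-0.07,0],[-0.013,-0.105,0],[-0.017,-0.14,0],[-0.021,-0.16,0]],"turn":[[0,0,0],[0,0,0],[0,0,0],[0,0,0],[0,0,0]],"hand":[1,1,1,1,1]}'
python3 -m inch '{"xyz":[[0,0,0],[0,0,0],[0,0,0],[0,0,0],[0,0,0]],"turn":[[0,0,0],[0,0,0],[0,0,0],[0,0,0],[0,0,0]],"hand":[1,1,1,1,1]}'
python3 -c "
from h import *
c=snap('wrist','w5'); print(get_state()['tool_pos'].round(1))
for p in[(525,-131),(524,-197),(522.6,-262)]: print(proj(c,p+(37,)));print(circ(c,p,32,42,13))
P=cloud(c); m=(np.abs(P[...,2]-12)<3)&(np.hypot(P[...,0]-525,P[...,1]+197)<125); q=P[m]; print(len(q),q.min(0),q.max(0),np.median(q[:,2]))"
```

```text
clock: 23.98
tool_pos: [565.6, 140.1, 150.6]
tool_rot: [-3.141, 0.001, 1.347]
ft_force: [-0.4, 0.6, -2.3]
grip_width: 38.0
gripper_force: 60.9
clock: 24.4
tool_pos: [544.5, -30.9, 149.7]
tool_rot: [-3.141, -0.0, 1.347]
ft_force: [0.3, -0.8, -2.2]
grip_width: 38.2
gripper_force: 60.9
clock: 24.82
tool_pos: [523.0, -194.2, 150.0]
tool_rot: [3.141, 0.002, 1.342]
ft_force: [0.1, -0.3, -2.4]
grip_width: 38.0
gripper_force: 60.9
clock: 25.23
tool_pos: [524.7, -187.9, 149.2]
tool_rot: [-3.141, -0.001, 1.349]
ft_force: [-0.3, 0.3, -3.1]
grip_width: 38.0
gripper_force: 60.9
[ 524.7 -188.1  149.2]
[303.5531521  163.67330396]
(311, array([ 524.3, -124.6,    8. ]), array([ 524.4, -124.7]), 37.0)
[321.49761178 245.50766965]
(187, array([ 523.8, -187.7,    8. ]), array([ 524. , -188.8]), 37.3)
[336.49237545 316.1141316 ]
(0, array([0., 0., 0.]), array([nan, nan]), nan)
15606 [ 481.18192313 -260.52734882    9.00358031] [649.89894533 -86.94330607  14.98861208] 12.634574095390054h.py:22: RuntimeWarning: Mean of empty slice.
  return len(q),np.round([x,y,R],1),q[:,:2].mean(0).round(1),round(float(np.median(q[:,2])),1)
  ret = um.true_divide(
  return _methods._mean(a, axis=axis, dtype=dtype,
  ret = ret.dtype.type(ret / rcount)
```

View pics/w5.png

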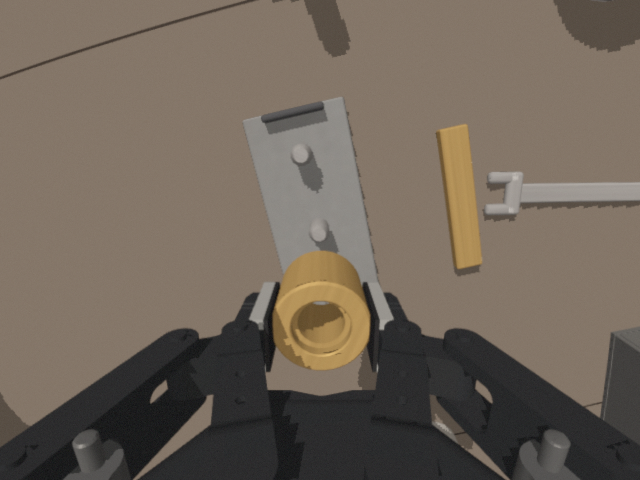

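The wrist view shows the bush in the gripper at (322,310), the +y spigot at (300,154) and the middle one at (319,230). Fitting spigot and bush axes.

```bash
python3 -c "
from h import *
c=load('w5')
for p in[(524.3,-124.6),(524,-188.5)]: print(cyl(c,p,15,30,8.5,11))
print(cyl(c,(524.7,-188),138,172,20,22))
print(circ(c,(524.7,-188),172,185,23))
print(circ(c,(524.5,-124.6),35.5,42,13),circ(c,(524,-188.6),35.5,42,13))
c=capture('wrist'); print(get_state()['tool_pos'].round(1),cyl(c,(524.7,-188),138,172,20,22),cyl(c,(524.3,-124.6),15,30,8.5,11))"
```

```text
(4, array([ 5.24188e+02, -1.24533e+02, -3.79000e-01,  6.25000e-01]), np.float64(21.9), np.float64(0.05))
(78, array([ 5.23433e+02, -1.87448e+02, -1.30000e-02, -1.10000e-02]), np.float64(15.3), np.float64(0.29))
(3647, array([ 5.25163e+02, -1.86294e+02, -4.50000e-02,  9.40000e-02]), np.float64(138.1), np.float64(5.78))
(6239, array([ 524.8, -187.8,   23. ]), array([ 525.8, -186.6]), 177.3)
(223, array([ 524.3, -124. ,    6.5]), array([ 524.3, -124. ]), 37.4) (200, array([ 523.4, -186.9,    6.7]), array([ 523.6, -186.8]), 37.5)
[ 524.7 -188.4  149.2] (3650, array([ 5.25369e+02, -1.86724e+02, -1.70000e-02,  7.20000e-02]), np.float64(138.1), np.float64(5.86)) (9, array([ 5.23676e+02, -1.24033e+02,  1.10000e-02,  4.00000e-03]), np.float64(15.1), np.float64(0.06))
```

```bash
cat >> h.py <<'E'
def bush(c,P0,zlo,zhi):
    P=cloud(c); f=c['frame'].astype(int); m=(f[...,0]-f[...,2]>50)&(np.hypot(P[...,0]-P0[0],P[...,1]-P0[1])<24)&(P[...,2]>zlo)&(P[...,2]<zhi)&(c['z_map']>0)
    q=P[m]; z0=(zlo+zhi)/2; k=np.hypot(q[:,0]-P0[0],q[:,1]-P0[1])>16; q=q[k]
    g=lambda p:np.hypot(q[:,0]-p[0]-p[2]*(q[:,2]-z0),q[:,1]-p[1]-p[3]*(q[:,2]-z0))-20
    s=least_squares(g,[P0[0],P0[1],0,0],loss='soft_l1'); return len(q),s.x.round(3),q[:,2].min().round(1),np.sqrt(np.mean(s.fun**2)).round(2)
E
python3 -c "
from h import *
c=capture('wrist'); print(get_state()['tool_pos'].round(1),bush(c,(524.7,-188),139,170))
print(cyl(c,(524,-124),15,30,8.5,11),cyl(c,(523.5,-187),15,30,8.5,11))
print(circ(c,(524.5,-124.6),35.5,42,13)[1],circ(c,(524,-187),35.5,42,13)[1])"
```

```text
[ 524.6 -188.6  149.3] (1772, array([ 5.25330e+02, -1.88639e+02,  6.00000e-03,  1.00000e-03]), np.float64(139.0), np.float64(0.19))
(12, array([ 5.23686e+02, -1.23971e+02,  6.00000e-03, -0.00000e+00]), np.float64(16.2), np.float64(0.11)) (76, array([ 5.23388e+02, -1.87443e+02,  8.00000e-03,  0.00000e+00]), np.float64(15.2), np.float64(0.17))
[ 524.6 -124.1    6.7] [ 523.6 -187.2    6.7]
```

```bash
python3 -m inch '{"xyz":[[-0.0017,0.0021,-0.02],[-0.0017,0.0021,-0.05],[-0.0017,0.0021,-0.075],[-0.0017,0.0021,-0.09],[-0.0017,0.0021,-0.09]],"turn":[[0,0,0],[0,0,0],[0,0,0],[0,0,0],[0,0,0]],"hand":[1,1,1,1,1]}'
python3 -m inch '{"xyz":[[0,0,0],[0,0,0],[0,0,0],[0,0,0],[0,0,0]],"turn":[[0,0,0],[0,0,0],[0,0,0],[0,0,0],[0,0,0]],"hand":[1,1,1,1,1]}'
python3 -c "
from h import *
c=capture('wrist'); print(get_state()['tool_pos'].round(1),bush(c,(523.5,-187.3),48,80),cyl(c,(524,-124),15,30,8.5,11),circ(c,(524.5,-124.6),35.5,42,13)[1])"
```

```text
clock: 25.8
tool_pos: [520.5, -186.1, 56.2]
tool_rot: [-3.135, 0.0, 1.348]
ft_force: [-0.0, 0.1, -2.5]
grip_width: 38.0
gripper_force: 60.8
clock: 26.22
tool_pos: [523.4, -187.5, 60.3]
tool_rot: [3.14, -0.0, 1.347]
ft_force: [-0.9, -0.1, -2.9]
grip_width: 38.0
gripper_force: 60.8
[ 523.2 -187.4   60.1] (1688, array([ 5.23996e+02, -1.87763e+02,  2.00000e-03,  2.00000e-03]), np.float64(49.0), np.float64(0.18)) (28, array([ 5.24066e+02, -1.24254e+02, -7.20000e-02,  1.02000e-01]), np.float64(15.3), np.float64(0.3)) [ 524.4 -124.     7.1]
```

```bash
python3 -m inch '{"xyz":[[0,0.0003,-0.004],[0,0.0003,-0.008],[0,0.0003,-0.011],[0,0.0003,-0.014],[0,0.0003,-0.014]],"turn":[[0,0,0],[0,0,0],[0,0,0],[0,0,0],[0,0,0]],"hand":[1,1,1,1,1]}'
python3 -m inch '{"xyz":[[0,0,-0.002],[0,0,-0.004],[0,0,-0.006],[0,0,-0.008],[0,0,-0.008]],"turn":[[0,0,0],[0,0,0],[0,0,0],[0,0,0],[0,0,0]],"hand":[1,1,1,1,1]}'
python3 -m inch '{"xyz":[[0,0,-0.003],[0,0,-0.006],[0,0,-0.008],[0,0,-0.01],[0,0,-0.01]],"turn":[[0,0,0],[0,0,0],[0,0,0],[0,0,0],[0,0,0]],"hand":[1,1,1,1,1]}'
```

```text
clock: 26.68
tool_pos: [522.1, -187.0, 44.4]
tool_rot: [-3.14, 0.0, 1.347]
ft_force: [0.5, 0.3, -2.7]
grip_width: 37.7
gripper_force: 60.8
clock: 27.1
tool_pos: [522.5, -187.0, 36.9]
tool_rot: [-3.141, 0.0, 1.347]
ft_force: [-0.5, 0.2, -3.0]
grip_width: 37.7
gripper_force: 60.8
clock: 27.52
tool_pos: [522.4, -187.0, 26.8]
tool_rot: [-3.141, 0.0, 1.347]
ft_force: [-1.0, -0.1, -1.9]
grip_width: 37.8
gripper_force: 60.8
```

```bash
python3 -m inch '{"xyz":[[0,0,-0.0005],[0,0,-0.001],[0,0,-0.0015],[0,0,-0.002],[0,0,-0.002]],"turn":[[0,0,0],[0,0,0],[0,0,0],[0,0,0],[0,0,0]],"hand":[1,1,1,1,1]}'
python3 -m inch '{"xyz":[[0,0,-0.0005],[0,0,-0.001],[0,0,-0.001],[0,0,-0.001],[0,0,-0.001]],"turn":[[0,0,0],[0,0,0],[0,0,0],[0,0,0],[0,0,0]],"hand":[1,1,1,1,1]}'
```

```text
clock: 27.93
tool_pos: [522.7, -187.1, 25.3]
tool_rot: [3.142, 0.0, 1.347]
ft_force: [0.2, -0.8, -2.4]
grip_width: 38.1
gripper_force: 60.8
clock: 28.35
tool_pos: [522.8, -187.1, 24.3]
tool_rot: [3.141, 0.0, 1.347]
ft_force: [0.4, 0.0, -1.3]
grip_width: 38.0
gripper_force: 61.1
```

```bash
python3 -m inch '{"xyz":[[0,0,-0.0005],[0,0,-0.001],[0,0,-0.001],[0,0,-0.001],[0,0,-0.001]],"turn":[[0,0,0],[0,0,0],[0,0,0],[0,0,0],[0,0,0]],"hand":[1,1,1,1,1]}'
```

```text
clock: 28.77
tool_pos: [522.8, -187.1, 24.3]
tool_rot: [3.141, -0.001, 1.347]
ft_force: [-2.4, 0.7, 8.8]
grip_width: 38.1
gripper_force: 62.2
```

```bash
python3 -m inch '{"xyz":[[0,0,0],[0,0,0],[0,0,0],[0,0,0],[0,0,0]],"turn":[[0,0,0],[0,0,0],[0,0,0],[0,0,0],[0,0,0]],"hand":[0.6,0.2,-0.2,-0.6,-1]}'
python3 -m inch '{"xyz":[[0,0,0],[0,0,0],[0,0,0.005],[0,0,0.035],[0,0,0.075]],"turn":[[0,0,0],[0,0,0],[0,0,0],[0,0,0],[0,0,0]],"hand":[-1,-1,-1,-1,-1]}'
python3 -m inch '{"xyz":[[0,0,0.035],[0,0,0.07],[0,0,0.1],[0.004,0.03,0.1],[0.009,0.065,0.1]],"turn":[[0,0,0],[0,0,0],[0,0,0],[0,0,0],[0,0,0]],"hand":[-1,-1,-1,-1,-1]}'
python3 -c "
from h import *
c=snap('wrist','w6'); print(get_state()['tool_pos'].round(1)); c2=snap('top','t6'); print(circ(c,(523.5,-187.3),45,60,24),circ(c2,(523.5,-190),40,60,26))"
python3 -m inch '{"xyz":[[0.005,0.035,0],[0.01,0.07,0],[0.015,0.105,0],[0.02,0.14,0],[0.025,0.175,0]],"turn":[[0,0,0],[0,0,0],[0,0,0],[0,0,0],[0,0,0]],"hand":[-1,-1,-1,-1,-1]}'
python3 -m inch '{"xyz":[[0.005,0.035,0],[0.01,0.07,0],[0.015,0.105,0],[0.02,0.135,0],[0.0241,0.152,0]],"turn":[[0,0,0],[0,0,0],[0,0,0],[0,0,0],[0,0,0]],"hand":[-1,-1,-1,-1,-1]}'
python3 -m inch '{"xyz":[[0,0,0],[0,0,0],[0,0,0],[0,0,0],[0,0,0]],"turn":[[0,0,0],[0,0,0],[0,0,0],[0,0,0],[0,0,0]],"hand":[-1,-1,-1,-1,-1]}'
python3 -c "
from h import *
c=capture('wrist'); print(get_state()['tool_pos'].round(1)); print(circ(c,(580.8,205),42,50,22),circ(c,(595.9,268),42,50,22)[1])"
```

```text
clock: 29.18
tool_pos: [523.0, -187.2, 23.4]
tool_rot: [3.141, 0.0, 1.347]
ft_force: [-0.4, 0.1, 0.0]
grip_width: 72.9
gripper_force: 0.0
clock: 29.6
tool_pos: [520.3, -186.5, 96.7]
tool_rot: [-3.135, 0.001, 1.347]
ft_force: [1.4, 0.3, 0.9]
grip_width: 85.5
gripper_force: 0.0
clock: 30.02
tool_pos: [532.6, -124.7, 201.3]
tool_rot: [3.136, -0.0, 1.341]
ft_force: [-0.0, -0.2, -0.7]
grip_width: 85.1
gripper_force: 0.0
[ 533.6 -113.6  199.3]
(1092, array([ 522.7, -187.3,   20.5]), array([ 523.3, -186.4]), 52.4) (0, array([0., 0., 0.]), array([nan, nan]), nan)
clock: 30.53
tool_pos: [556.6, 54.2, 198.5]
tool_rot: [3.142, -0.0, 1.347]
ft_force: [-0.3, -0.4, 0.4]
grip_width: 85.4
gripper_force: 0.0
clock: 30.95
tool_pos: [580.3, 209.4, 198.1]
tool_rot: [-3.141, -0.001, 1.352]
ft_force: [-0.9, 0.3, -0.0]
grip_width: 85.4
gripper_force: 0.0
clock: 31.37
tool_pos: [581.0, 202.9, 198.5]
tool_rot: [3.141, 0.0, 1.344]
ft_force: [0.5, 0.1, -0.4]
grip_width: 85.4
gripper_force: 0.0
[581.  203.3 198.5]
(1033, array([580.4, 205. ,  20.1]), array([580.4, 205.5]), 46.6) [595.6 268.   20.2]h.py:22: RuntimeWarning: Mean of empty slice.
  return len(q),np.round([x,y,R],1),q[:,:2].mean(0).round(1),round(float(np.median(q[:,2])),1)
  ret = um.true_divide(
  return _methods._mean(a, axis=axis, dtype=dtype,
  ret = ret.dtype.type(ret / rcount)
```

```bash
python3 -m inch '{"xyz":[[-0.0003,0,-0.03],[-0.0003,0,-0.06],[-0.0003,0,-0.09],[-0.0003,0,-0.12],[-0.0003,0,-0.145]],"turn":[[0,0,0],[0,0,0],[0,0,0],[0,0,0],[0,0,0]],"hand":[-1,-1,-1,-1,-1]}' 60
python3 -m inch '{"xyz":[[0,0,-0.01],[0,0,-0.02],[0,0,-0.028],[0,0,-0.033],[0,0,-0.036]],"turn":[[0,0,0],[0,0,0],[0,0,0],[0,0,0],[0,0,0]],"hand":[-1,-1,-1,-1,-1]}'
python3 -m inch '{"xyz":[[0,0,0],[0,0,0],[0,0,0],[0,0,0],[0,0,0]],"turn":[[0,0,0],[0,0,0],[0,0,0],[0,0,0],[0,0,0]],"hand":[-0.4,0,0.2,0.4,0.6]}'
python3 -m inch '{"xyz":[[0,0,0],[0,0,0],[0,0,0],[0,0,0],[0,0,0]],"turn":[[0,0,0],[0,0,0],[0,0,0],[0,0,0],[0,0,0]],"hand":[1,1,1,1,1]}'
```

```text
clock: 31.83
tool_pos: [579.9, 204.0, 51.5]
tool_rot: [-3.141, 0.001, 1.346]
ft_force: [-0.4, 0.3, 0.1]
grip_width: 85.5
gripper_force: 0.0
clock: 32.25
tool_pos: [581.1, 205.0, 17.7]
tool_rot: [3.141, -0.001, 1.347]
ft_force: [-0.6, 0.5, 0.5]
grip_width: 85.6
gripper_force: 0.0
clock: 32.67
tool_pos: [581.2, 205.2, 18.3]
tool_rot: [3.14, -0.001, 1.347]
ft_force: [-0.3, -0.1, 5.6]
grip_width: 37.9
gripper_force: 60.9
clock: 33.08
tool_pos: [581.2, 205.2, 18.3]
tool_rot: [3.14, -0.001, 1.347]
ft_force: [-0.4, -0.6, 6.4]
grip_width: 38.0
gripper_force: 61.0
```

```bash
python3 -m inch '{"xyz":[[0,0,0.01],[0,0,0.035],[0,0,0.07],[0,0,0.1],[0,0,0.132]],"turn":[[0,0,0],[0,0,0],[0,0,0],[0,0,0],[0,0,0]],"hand":[1,1,1,1,1]}'
python3 -m inch '{"xyz":[[-0.006,-0.03,0],[-0.012,-0.065,0],[-0.018,-0.1,0],[-0.024,-0.135,0],[-0.03,-0.17,0]],"turn":[[0,0,0],[0,0,0],[0,0,0],[0,0,0],[0,0,0]],"hand":[1,1,1,1,1]}'
python3 -m inch '{"xyz":[[-0.006,-0.035,0],[-0.012,-0.07,0],[-0.018,-0.105,0],[-0.024,-0.14,0],[-0.027,-0.159,0]],"turn":[[0,0,0],[0,0,0],[0,0,0],[0,0,0],[0,0,0]],"hand":[1,1,1,1,1]}'
python3 -m inch '{"xyz":[[0,0,0],[0,0,0],[0,0,0],[0,0,0],[0,0,0]],"turn":[[0,0,0],[0,0,0],[0,0,0],[0,0,0],[0,0,0]],"hand":[1,1,1,1,1]}'
python3 -c "
from h import *
for i in range(2):
  c=capture('wrist'); print(get_state()['tool_pos'].round(1),bush(c,(524.2,-124),139,170),cyl(c,(524,-124),15,30,8.5,11),circ(c,(524.3,-124),35.5,42,13)[1])"
```

```text
clock: 33.5
tool_pos: [579.7, 204.5, 150.4]
tool_rot: [-3.14, 0.001, 1.347]
ft_force: [-0.5, 0.4, -2.4]
grip_width: 38.2
gripper_force: 60.7
clock: 33.92
tool_pos: [549.4, 33.4, 149.6]
tool_rot: [-3.141, -0.0, 1.347]
ft_force: [0.8, -0.6, -2.4]
grip_width: 38.0
gripper_force: 60.8
clock: 34.33
tool_pos: [521.7, -128.9, 149.8]
tool_rot: [3.141, 0.002, 1.342]
ft_force: [-0.2, -0.0, -2.1]
grip_width: 38.0
gripper_force: 60.8
clock: 34.75
tool_pos: [523.8, -122.5, 149.2]
tool_rot: [-3.141, -0.0, 1.35]
ft_force: [-0.0, 0.4, -3.1]
grip_width: 37.7
gripper_force: 60.7
[ 523.7 -122.8  149.2] (1772, array([ 5.24357e+02, -1.22915e+02,  6.00000e-03,  0.00000e+00]), np.float64(139.0), np.float64(0.19)) (79, array([ 5.23723e+02, -1.24441e+02,  8.00000e-03,  1.00000e-03]), np.float64(15.0), np.float64(0.15)) [ 524.1 -123.8    6.6]
[ 523.7 -123.   149.2] (1768, array([ 5.24347e+02, -1.23125e+02,  6.00000e-03, -1.00000e-03]), np.float64(139.1), np.float64(0.18)) (78, array([ 5.23703e+02, -1.24419e+02,  1.00000e-02,  4.00000e-03]), np.float64(15.0), np.float64(0.16)) [ 524.  -123.7    7. ]
```

```bash
python3 -m inch '{"xyz":[[-0.0003,0,-0.02],[-0.0003,0,-0.05],[-0.0003,0,-0.075],[-0.0003,0,-0.09],[-0.0003,0,-0.09]],"turn":[[0,0,0],[0,0,0],[0,0,0],[0,0,0],[0,0,0]],"hand":[1,1,1,1,1]}'
python3 -m inch '{"xyz":[[0,0,0],[0,0,0],[0,0,0],[0,0,0],[0,0,0]],"turn":[[0,0,0],[0,0,0],[0,0,0],[0,0,0],[0,0,0]],"hand":[1,1,1,1,1]}'
python3 -c "
from h import *
c=capture('wrist'); print(get_state()['tool_pos'].round(1),bush(c,(524,-124.3),48,80))"
python3 -m inch '{"xyz":[[0,0,-0.004],[0,0,-0.008],[0,0,-0.011],[0,0,-0.014],[0,0,-0.014]],"turn":[[0,0,0],[0,0,0],[0,0,0],[0,0,0],[0,0,0]],"hand":[1,1,1,1,1]}'
```

```text
clock: 35.27
tool_pos: [520.9, -122.9, 56.2]
tool_rot: [-3.135, 0.001, 1.348]
ft_force: [-0.7, -0.2, -2.2]
grip_width: 38.3
gripper_force: 60.7
clock: 35.68
tool_pos: [523.9, -124.1, 60.3]
tool_rot: [3.14, -0.0, 1.347]
ft_force: [-0.0, 0.2, -2.5]
grip_width: 37.5
gripper_force: 60.7
[ 523.7 -124.    60.1] (1692, array([ 5.24481e+02, -1.24481e+02,  4.00000e-03,  1.00000e-03]), np.float64(48.3), np.float64(0.19))
clock: 36.15
tool_pos: [522.6, -124.0, 44.4]
tool_rot: [-3.14, 0.0, 1.347]
ft_force: [-0.9, 0.3, -2.5]
grip_width: 38.2
gripper_force: 60.7
```

```bash
python3 -m inch '{"xyz":[[0,0,-0.002],[0,0,-0.004],[0,0,-0.006],[0,0,-0.008],[0,0,-0.008]],"turn":[[0,0,0],[0,0,0],[0,0,0],[0,0,0],[0,0,0]],"hand":[1,1,1,1,1]}'
python3 -m inch '{"xyz":[[0,0,-0.003],[0,0,-0.006],[0,0,-0.008],[0,0,-0.01],[0,0,-0.01]],"turn":[[0,0,0],[0,0,0],[0,0,0],[0,0,0],[0,0,0]],"hand":[1,1,1,1,1]}'
python3 -m inch '{"xyz":[[0,0,-0.0007],[0,0,-0.0014],[0,0,-0.002],[0,0,-0.003],[0,0,-0.003]],"turn":[[0,0,0],[0,0,0],[0,0,0],[0,0,0],[0,0,0]],"hand":[1,1,1,1,1]}'
python3 -m inch '{"xyz":[[0,0,-0.0005],[0,0,-0.001],[0,0,-0.001],[0,0,-0.001],[0,0,-0.001]],"turn":[[0,0,0],[0,0,0],[0,0,0],[0,0,0],[0,0,0]],"hand":[1,1,1,1,1]}'
```

```text
clock: 36.57
tool_pos: [522.9, -124.1, 36.9]
tool_rot: [-3.141, 0.0, 1.347]
ft_force: [-0.5, -0.3, -3.2]
grip_width: 37.6
gripper_force: 60.7
clock: 36.98
tool_pos: [522.9, -124.1, 26.8]
tool_rot: [-3.141, 0.0, 1.347]
ft_force: [0.8, 0.2, -2.3]
grip_width: 38.1
gripper_force: 60.7
clock: 37.4
tool_pos: [523.3, -124.2, 24.4]
tool_rot: [3.141, 0.0, 1.347]
ft_force: [0.8, 0.2, -2.6]
grip_width: 38.0
gripper_force: 60.9
clock: 37.82
tool_pos: [523.3, -124.1, 24.3]
tool_rot: [3.141, -0.001, 1.347]
ft_force: [-2.6, 1.4, 9.0]
grip_width: 38.2
gripper_force: 62.1
```

Seated at the same height as the first one. Releasing, retreating and checking.

```bash
python3 -m inch '{"xyz":[[0,0,0],[0,0,0],[0,0,0],[0,0,0],[0,0,0]],"turn":[[0,0,0],[0,0,0],[0,0,0],[0,0,0],[0,0,0]],"hand":[0.6,0.2,-0.2,-0.6,-1]}'
python3 -m inch '{"xyz":[[0,0,0],[0,0,0],[0,0,0.005],[0,0,0.035],[0,0,0.075]],"turn":[[0,0,0],[0,0,0],[0,0,0],[0,0,0],[0,0,0]],"hand":[-1,-1,-1,-1,-1]}'
python3 -m inch '{"xyz":[[0,0,0.035],[0,0,0.07],[0,0,0.105],[0,0,0.14],[0,0,0.15]],"turn":[[0,0,0],[0,0,0],[0,0,0],[0,0,0],[0,0,0]],"hand":[-1,-1,-1,-1,-1]}'
python3 -m inch '{"xyz":[[0,-0.03,0],[0,-0.06,0],[0,-0.09,0],[0,-0.1,0],[0,-0.1,0]],"turn":[[0,0,0],[0,0,0],[0,0,0],[0,0,0],[0,0,0]],"hand":[-1,-1,-1,-1,-1]}'
python3 -c "
from h import *
c=snap('wrist','w7'); print(circ(c,(523.5,-187.3),45,60,24),circ(c,(524,-124.3),45,60,24))
c=snap('top','t7'); print(circ(c,(548,62),92,106,20))"
```

```text
clock: 38.23
tool_pos: [523.4, -124.1, 23.4]
tool_rot: [3.141, 0.0, 1.347]
ft_force: [0.9, 0.6, 0.5]
grip_width: 72.8
gripper_force: 0.0
clock: 38.65
tool_pos: [520.7, -123.8, 96.8]
tool_rot: [-3.135, 0.001, 1.347]
ft_force: [0.5, -0.4, 0.7]
grip_width: 85.0
gripper_force: 0.0
clock: 39.07
tool_pos: [525.5, -125.1, 253.9]
tool_rot: [3.133, -0.002, 1.346]
ft_force: [1.3, -1.2, 0.5]
grip_width: 85.6
gripper_force: 0.0
clock: 39.48
tool_pos: [522.1, -227.4, 248.3]
tool_rot: [3.142, 0.002, 1.341]
ft_force: [-0.2, 1.2, -0.2]
grip_width: 85.4
gripper_force: 0.0
(968, array([ 523.1, -187.4,   20. ]), array([ 523.2, -187.2]), 52.4) (1059, array([ 524.1, -124.3,   20.1]), array([ 524., -124.]), 52.2)
(84, array([548. ,  62.4,  11. ]), array([548.3,  62.4]), 99.1)
```

View pics/w7.png

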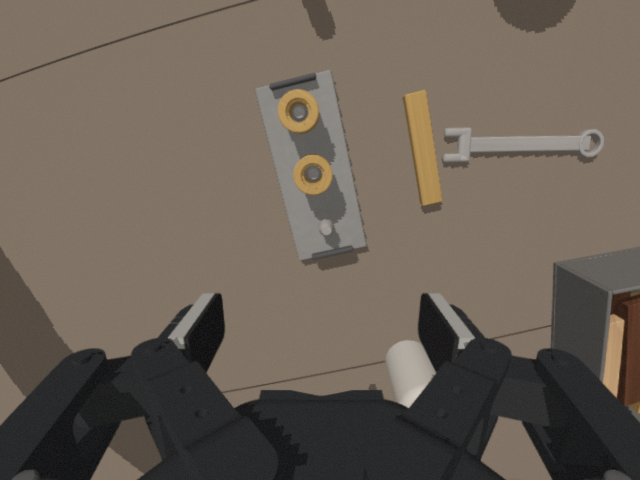

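Both finished bushes are home on the spigots at (299,110) and (313,174), with their tops at 52 mm. The gauge's top is at about 99–100 mm, as it was at the start, and the bar and spanner have not moved.

```bash
python3 -c "
from workcell import *
print(finish_job())"
```

```text
the job is handed in; nothing more can be done
None
```

The job is handed in: the gauge went into the first two bushes, which now sit right down on the tray's middle and +y spigots; the third is undersize and stays in the rack, and the gauge is fully home in its stand (39.5 s used).

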